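# Blow the iced biscuit clean and lift it with tongs

### The job

Squeeze the yellow trigger of the clamped air gun fully home for a moment to blow loose crumbs off the iced finger biscuit lying on the round blue board, and let the trigger spring back. Then take the kitchen tongs from the counter, close their jaws on the two long sides of that biscuit at about its middle, and lift it level about 10 cm above the board without touching it with the gripper and without disturbing the other things on the counter. Finish while still holding the biscuit up in the tongs; do not put it down.

Things in the scene. Friction and masses are not known exactly. Their poses are not given: they have to be found in the camera images.
- station: Fixed station. Origin on the counter under the centre of the blue round board (diameter 130 mm, 15 mm high). Beside it a grey air gun lies on its side: barrel along the station's y at x = 12, y = 78 to 245 mm, top at z = 75 mm, nozzle to the board. Fixed grip: from the barrel along -x to x = -110, y = 198 to 220, z = 47 to 73 mm; only bare counter below it for x under -35 mm.
- squeeze_point (a point): Fixed on the station (its axes) at (-61, 193, 60) mm: midway between the back of the grip (+y side) and the front of the unpressed trigger (-y side), at mid-height. Squeeze here: gripper pointing down, fingers closing along the station's y, round both; 54 mm across at rest, about 40 mm fully home.
- trigger (a joint): Yellow trigger, a bar 72 mm long, 8 thick, 22 high, on the board side (-y) of the grip, hinged upright at its barrel end, station (-16, 170) mm. 0 = released, 0.32 rad = fully home (stop), swung towards the grip. Sprung: about 3 N to start, 8 N fully home at squeeze_point; springs back by itself.
- biscuit: Brown finger biscuit, 60 mm long (its x axis), 28 mm wide (y), 18 mm high, with a white icing zigzag on top, 35 g (varies). Lies flat near the middle of the blue board. Origin at the centre of its underside.
- biscuit_center (a point): Centre of that biscuit, 9 mm above its underside.
- tongs: Steel tongs lying flat, 220 mm long, 100 g, with green grips and jaws. Origin under the tail (40 mm disc, 24 high); x to the jaws. Two level arms sprung open. Grips: 44 mm long, z 4 to 34 mm, 56 mm across open, 43 mm with jaws on the biscuit; 5 to 8 N squeezes them, 3-4 mm of squeeze carries them open. Jaw pads: 28 mm long, z 0 to 22 mm, gap 62 mm open, shrinking 2.6 mm per mm of squeeze.
- tongs_grip (a point): Point midway between the two green grips, 70 mm from the tail and 26 mm above the underside; axes as the tongs'. Grasp here from above, fingers closing along the tongs' y axis.
- tongs_jaws (a point): Point midway between the jaws, 185 mm from the tail (115 mm ahead of tongs_grip), 11 mm above the underside.
- tong_left (a joint): Left (+y) arm of the tongs, squeezed from 0 (open) to 0.14 rad (stop); about 0.092 on the biscuit.
- tong_right (a joint): Right (-y) arm of the tongs, the same.
- piping_tip: Orange plastic piping cone, 28 mm wide, 42 mm high, standing beyond the board. Leave alone.
- icing_tube: Red icing tube standing upright, 34 mm wide, 90 mm high, beyond the board. Leave alone.
- cutter: Copper ring biscuit cutter, 52 mm wide, 28 mm high, beyond the board. Leave alone.
- tray_biscuit: Another finger biscuit of the same size with red icing, on the dark baking tray (170 x 260 mm, rim 16 mm high) beyond the tongs. Leave alone.

How it is judged:
By the outcome, as a careful person would: the job done as asked, in the order asked, and still so for the second after the job is handed in, while the arm keeps its last pose, push and grip.
It also fails if it takes over 51 s, if anything falls off the work surface, if the arm or the gripper's body presses on something with over 40 N, if the wrist force passes 120 N, or if a joint passes its speed limit or range.

### The arm

A 7-joint arm with a two-finger parallel gripper is mounted at the origin on the work surface. World frame = base frame: x ahead of the robot, y to its left, z up, the work surface at z = 0. Lengths are in m, angles in rad, forces in N, time in s.
With the tool pointing down it reaches from about 0.4 to 0.85 m from the base axis. Payload 10.4 kg.
Tool frame: the origin (TCP) lies midway between the tips of the shut fingers; the grasp point (between the pads) lies 19 mm behind it (grip_point_offset is the distance from the TCP to the grasp point, in m); y points along the fingers, z is the direction in which the jaws open and shut, and the axes are right-handed (so a half turn about y gives the same grasp; the last joint's range is limited). The gripper opens to 85 mm and grips with 20 to 120 N. Pads are 22 mm wide; open, the fingers measure 114 mm over their backs; the gripper's body (76 mm by 85 mm) begins 54 mm behind the grasp point. The pads swing forward as they close: fully open they stand 13 mm farther back than shut.
Start: joints at [1.284, 0.332, -0.065, 1.46, 0.022, 1.35, -0.088], TCP at [0.163, -0.603, 0.231] pointing down, gripper open.
Joint ranges: [-2.6, 2.6], [-0.5, 2.12], [-1.47, 1.34], [0.16, 2.42], [-1.27, 4.41], [0.06, 2.06], [-2.6, 2.6]. Speed limits (rad/s): [2.22, 2.22, 2.79, 2.79, 3.14, 3.14, 3.14].

### API

Orientations are given as a unit quaternion [x, y, z, w].
In Python, from workcell import * gives the robot as it stands.
- The arm moves only by the tool send_rows, never from a script. Its argument "motion" is a list of rows, each a list of 7 numbers: the opening in per cent of the stroke, from 0 (shut) to 100 (fully open), then the shift along the tool's x, y, z in m, then the turn, a rotation vector about the tool's x, y, z in rad. In form: [[claw, tx, ty, tz, ax, ay, az], ...]. A call has 1 to 10 rows; each row is the pose to reach, as a shift and turn from the pose commanded when the call began, along the tool's axes at that moment; what a row does not reach only later rows make up. A row lasts 1/12 s, in which the tool goes at most 41.7 mm and 7.16 degrees, less where a joint would pass 70% of its speed; a pose out of reach is approached as far as the arm can. A call with a gripper value outside its range is refused whole. The fingers move at their own pace and stop on an object; "squeeze" is the grip in N (left out, the last holds). Time passes only in rows, so rows that repeat a pose let the fingers close. It gives the time, the measured TCP pose, the force and the opening at its end, in the units of the state.
- get_obs(): the state, without advancing time (a new reading comes with each control period).
- camera(name): name is "scene" or "side" or "wrist"; returns a dict with "pixels" (420x560x3 uint8, red, green, blue), "range_z" (420x560 float32, m along the optical axis (not along the pixel's ray), 0 where there is no reading), "fovy" (degrees; the focal length in pixels is half the picture's height over the tangent of half this angle, whatever the lens; pixels are square), "cx", "cy" (the principal point, pixels), "dist_coeffs" ([k1, k2, p1, p2, k3] as OpenCV has them; the pictures are not rectified), "view" (4x4, takes a point from world to camera coordinates); the wrist camera has in their place "T_tool_cam" (4x4, takes a point from camera to tool coordinates, whose origin is the TCP and whose axes are the tool frame's). Camera axes: x right, y down, z forward; pixel columns grow to the right and rows downward; lengths in m; the calibration is good to about 2 mm. A picture is of the moment at which its call begins: read the wrist's pose just before it.
- hand_in(): hands the job in, once; it reports no verdict.
The state is a dict: "clock": time; "joint_pos": joint angles; "joint_velocities": joint speeds; "tau": joint torques, N m; "position": TCP position; "ee_rot": TCP orientation; "ft_force": force on the tool from outside, world axes, zero at the start; "torque": the same for the moment, N m; "grip_width": opening from 0.0 (shut) to 1.0 (fully open).
Only numpy, scipy, OpenCV 4.12 (cv2) and the standard library are available. Lean on these libraries where they do the work, as an engineer would, in place of code of your own. Each camera call takes 0.05 s, during which the arm holds its last target.

## Working session

There is one attempt and no reset: what is moved stays moved. The work goes in short steps, Python scripts to look and compute and a tool call to move; the robot and the scene stay as the last step left them, time stands still between calls to the robot, and variables do not carry over. Pictures are saved under pics/ and viewed, and the job is handed in when it is done.

Besides the shell and the picture viewer there is one more tool, called after "Request:" by a JSON object that holds its "op" and its "data". send_rows: Moves the arm, as the interface text tells. Its arguments: {"type":"object","properties":{"motion":{"type":"array"},"squeeze":{"type":"number"}},"required":["motion"]}

```bash
ls; mkdir -p pics
python3 - <<'E'
from workcell import *
import cv2,numpy as np,pickle
o=get_obs()
for k,v in o.items(): print(k,np.round(v,4))
d={}
for n in ["scene","side","wrist"]:
    c=camera(n); d[n]=c
    cv2.imwrite(f"pics/{n}0.png",c["pixels"][:,:,::-1])
    print(n,{k:(np.round(v,4).tolist() if not isinstance(v,str) else v) for k,v in c.items() if k not in("pixels","range_z")})
pickle.dump((o,d),open("d0.pkl","wb"))
E
```

```text
pics
clock 0.0
joint_pos [ 1.2844  0.3329 -0.0647  1.4609  0.0216  1.3499 -0.0885]
joint_velocities [-0.0004  0.0024  0.0015  0.0007 -0.0017 -0.0011  0.0006]
tau [ 7.00000e-04 -6.25449e+01  4.98000e-02 -3.91603e+01  1.63000e-02
  9.90000e-03  0.00000e+00]
position [ 0.1629 -0.603   0.2305]
ee_rot [-0.0931  0.7015 -0.7005  0.0929]
ft_force [0.2997 0.6695 0.0395]
torque [ 0.0243  0.0242 -0.0302]
grip_width 1.0023
scene {'fovy': 56.1999, 'cx': 280.4391, 'cy': 208.546, 'dist_coeffs': [-0.0734, 0.0, 0.0, 0.0, 0.0], 'view': [[-0.3429, 0.9391, -0.0203, 0.2236], [0.5984, 0.2018, -0.7754, -0.2924], [-0.7241, -0.2781, -0.6311, 1.2687], [0.0, 0.0, 0.0, 1.0]]}
side {'fovy': 55.4109, 'cx': 279.4748, 'cy': 205.1322, 'dist_coeffs': [-0.0784, 0.0, 0.0, 0.0, 0.0], 'view': [[-0.7791, -0.6268, -0.0061, 0.4327], [-0.4661, 0.5858, -0.663, 0.3576], [0.4191, -0.5137, -0.7486, 0.6102], [0.0, 0.0, 0.0, 1.0]]}
wrist {'fovy': 60.0328, 'cx': 281.6745, 'cy': 212.875, 'dist_coeffs': [-0.0643, 0.0, 0.0, 0.0, 0.0], 'T_tool_cam': [[-0.0009, 0.9506, 0.3103, -0.0801], [-0.0004, -0.3103, 0.9506, -0.1419], [1.0, 0.0007, 0.0006, 0.0], [0.0, 0.0, 0.0, 1.0]]}
```

View pics/scene0.png

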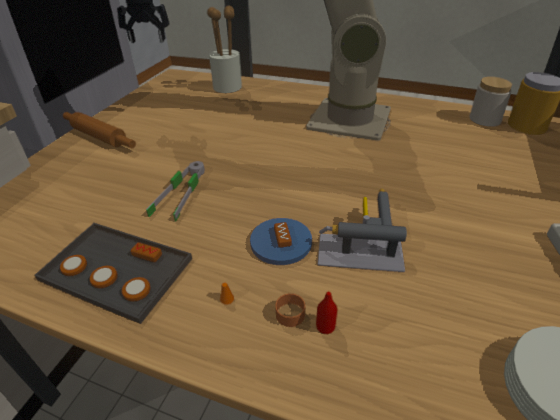

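View pics/side0.png

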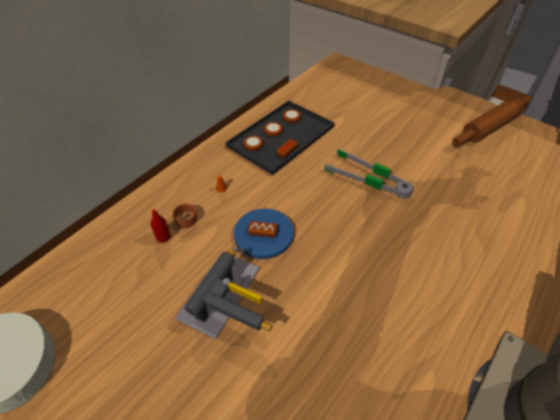

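View pics/wrist0.png

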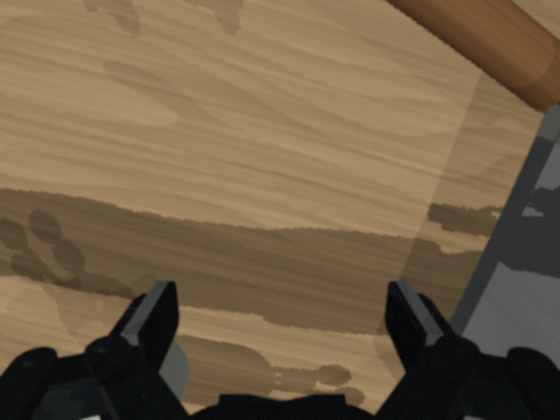

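The scene view shows the blue board at (282,241), the biscuit on it at (283,235) and the gun at (370,232). The tongs have their tail at (196,170) and jaws at (150,210) and (180,212). I'll measure these.

```bash
cat > h.py <<'E'
import numpy as np,cv2,pickle
from scipy.spatial.transform import Rotation as R
def K(c):
    h=c["pixels"].shape[0]; f=h/2/np.tan(np.radians(c["fovy"])/2)
    return np.array([[f,0,c["cx"]],[0,f,c["cy"]],[0,0,1.]])
def T_wc(c,o=None):
    if "view" in c: return np.linalg.inv(np.array(c["view"]))
    T=np.eye(4);T[:3,:3]=R.from_quat(o["ee_rot"]).as_matrix();T[:3,3]=o["position"]
    return T@np.array(c["T_tool_cam"])
def rays(c,uv,o=None):
    n=cv2.undistortPoints(np.asarray(uv,float).reshape(-1,1,2),K(c),np.array(c["dist_coeffs"],float)).reshape(-1,2)
    d=np.c_[n,np.ones(len(n))];T=T_wc(c,o)
    return T[:3,3],d@T[:3,:3].T
def onplane(c,uv,z,o=None):
    p,d=rays(c,uv,o); return p+d*((z-p[2])/d[:,2])[:,None]
def cloud(c,mask,o=None):
    v,u=np.nonzero(mask&(c["range_z"]>0)); p,d=rays(c,np.c_[u,v],o)
    return p+d*c["range_z"][v,u][:,None]
def hsv(c): return cv2.cvtColor(c["pixels"],cv2.COLOR_RGB2HSV)
def mask(c,h0,h1,s0=100,v0=40):
    H=hsv(c);return (H[...,0]>=h0)&(H[...,0]<=h1)&(H[...,1]>=s0)&(H[...,2]>=v0)
def comps(m,amin=15):
    n,l,s,ce=cv2.connectedComponentsWithStats(m.astype(np.uint8))
    return [(l==i,s[i],ce[i]) for i in range(1,n) if s[i,4]>=amin]
E
python3 - <<'E'
from h import *
o,d=pickle.load(open("d0.pkl","rb"))
for n in ["scene","side"]:
    c=d[n];print(n)
    for nm,a in dict(blue=(100,125,120,50),green=(45,80,100,40),yellow=(24,32,200,120),red=(0,3,200,60),or_=(4,14,170,60)).items():
        for m,s,ce in comps(mask(c,*a),12):
            P=cloud(c,m); print(nm,s,np.round(ce),"med",np.round(np.median(P,0),4),"zmax",round(np.percentile(P[:,2],95),4))
    m=max(comps(mask(c,100,125,120,50)),key=lambda t:t[1][4])[0]
    m=cv2.convexHull(np.argwhere(m)[:,::-1].astype(np.int32))
    P=onplane(c,m.reshape(-1,2),.015); print("board circle",cv2.minEnclosingCircle(P[:,:2].astype(np.float32)))
E
```

```text
scene
blue [300 243  11   9  43] [305. 246.] med [0.6204 0.0422 0.0145] zmax 0.016
blue [297 246   6  10  16] [300. 251.] med [0.6403 0.0379 0.0142] zmax 0.0158
green [171 171  11  18 119] [176. 179.] med [ 0.51   -0.3297  0.0244] zmax 0.0346
green [188 173  10  18 103] [193. 181.] med [ 0.5032 -0.2839  0.0268] zmax 0.0348
green [147 203   8  14  67] [151. 210.] med [ 0.621  -0.3316  0.0128] zmax 0.0209
yellow [364 197   4  18  52] [365. 206.] med [0.5222 0.1396 0.0701] zmax 0.0716
red [317 292  20  42 555] [326. 315.] med [0.792  0.131  0.0488] zmax 0.0803
or_ [153  67  12   7  18] [158.  70.] med [-1.9615 -2.2313 -0.7265] zmax -0.7043
or_ [138  74   4   9  16] [140.  78.] med [-1.6585 -2.2249 -0.69  ] zmax -0.6648
or_ [449  92   7   5  15] [452.  94.] med [-2.1743  0.463  -0.7143] zmax -0.7073
or_ [458  94  12   5  21] [463.  96.] med [-2.17   0.546 -0.721] zmax -0.7065
or_ [ 64 113  55  33 518] [ 92. 126.] med [ 0.3687 -0.7131  0.0466] zmax 0.0558
or_ [119 136  13   7  30] [124. 139.] med [ 0.3959 -0.5746  0.0386] zmax 0.0405
or_ [275 223  16  24 195] [282. 236.] med [ 0.6271 -0.0
[... 1481 characters left out ...]
12  18  11  75] [291. 118.] med [ 0.807  -0.3668  0.0145] zmax 0.0178
or_ [264 124  19  12  86] [273. 131.] med [ 0.8104 -0.2867  0.0145] zmax 0.0174
or_ [243 138  20  13  94] [253. 145.] med [ 0.8142 -0.2095  0.0144] zmax 0.0171
or_ [277 140  21  18 208] [286. 148.] med [ 0.7376 -0.2547  0.0205] zmax 0.0236
or_ [216 174  11  19 158] [220. 184.] med [ 0.7785 -0.053   0.014 ] zmax 0.0404
or_ [173 204  24  25 421] [185. 216.] med [0.7779 0.0643 0.0138] zmax 0.027
or_ [150 209  22  35 154] [160. 227.] med [0.7769 0.1264 0.0185] zmax 0.0858
or_ [249 224  28  12 183] [263. 231.] med [ 0.602  -0.0037  0.031 ] zmax 0.034
board circle ((0.6083813309669495, -0.01009910088032484), 0.06455396860837936)
```

Run:
```python
from h import *
o,d=pickle.load(open("d0.pkl","rb"))
print(hsv(d["scene"])[250,265],hsv(d["scene"])[241,258])
for n in ["scene","side"]:
    c=d[n];print(n)
    C=max(comps(mask(c,95,125,90,20)),key=lambda t:t[1][4]); print(C[1])
    hull=cv2.convexHull(np.argwhere(C[0])[:,::-1].astype(np.int32)).reshape(-1,2)
    P=onplane(c,hull,.015); print("board",cv2.fitEllipse(P[:,:2].astype(np.float32)),cv2.minEnclosingCircle(P[:,:2].astype(np.float32)))
    # biscuit
    H=hsv(c)
    T=np.linalg.inv(T_wc(c)); 
    allm=np.ones(H.shape[:2],bool); 
    v,u=np.nonzero(c["range_z"]>0); P=cloud(c,allm)
    # biscuit top points
    b=(np.hypot(P[:,0]-.61,P[:,1]+.005)<.05)&(P[:,2]>.028)&(P[:,2]<.04)
    print("biscuit top",b.sum(),cv2.minAreaRect(P[b,:2].astype(np.float32)))
    g=(P[:,2]>.040)&(P[:,2]<.09)&(P[:,0]>.4)&(P[:,0]<.75)&(P[:,1]>.06)&(P[:,1]<.32)
    Q=P[g]; print("gun",len(Q),Q.min(0),Q.max(0))
    top=Q[(Q[:,2]>.0725)]; print("barrel top",len(top),top.mean(0)); 
    l=cv2.fitLine(top[:,:2].astype(np.float32),cv2.DIST_HUBER,0,.01,.01).ravel(); print(l,np.degrees(np.arctan2(l[1],l[0])))
    pr=(top[:,:2]-l[2:])@l[:2]; print(np.percentile(pr,[1,99]))
    y=mask(c,22,34,150,80)
    for m,s,ce in comps(y): 
        Y=cloud(c,m);Y=Y[Y[:,2]>.066]
        if len(Y)>10: 
            l=cv2.fitLine(Y[:,:2].astype(np.float32),cv2.DIST_HUBER,0,.01,.01).ravel(); print("yellow",len(Y),l,Y.min(0),Y.max(0))
```

```text
[106 109 105] [107 105 107]
scene
[ 251  219   61   45 1618]
board ((0.6171123385429382, -0.010970279574394226), (0.12464749813079834, 0.1342836320400238), 133.23416137695312) ((0.6190529465675354, -0.011963426135480404), 0.06741565465927124)
biscuit top 279 ((0.6126844882965088, -0.009452532976865768), (0.06090259924530983, 0.027952544391155243), 30.047975540161133)
gun 1836 [0.44627754 0.06443917 0.04005236] [0.61351688 0.23023314 0.07665449]
barrel top 452 [0.56676472 0.16782483 0.07370208]
[ 0.25254238 -0.96758586  0.5830653   0.16786058] -75.37199
[-0.05780398  0.06589697]
yellow 69 [0.9736469  0.22806093 0.5146698  0.13851196] [0.49239159 0.13050289 0.06617473] [0.54827753 0.14841794 0.0725405 ]
side
[ 235  210   58   48 1764]
board ((0.6083496809005737, -0.010944969952106476), (0.12549161911010742, 0.13091404736042023), 33.610382080078125) ((0.6087619662284851, -0.010100076906383038), 0.0655832439661026)
biscuit top 297 ((0.6096402406692505, -0.009623140096664429), (0.059501390904188156, 0.028962023556232452), 30.767240524291992)
gun 2706 [0.44222469 0.06572503 0.04077594] [0.61030855 0.23028142 0.07829129]
barrel top 746 [0.55984578 0.16963805 0.07381743]
[ 0.9890576  -0.1475299   0.53739446  0.17450918] -8.483807
[-0.07033952  0.07178758]
yellow 145 [0.9788571  0.20454529 0.5213031  0.14151166] [0.48944002 0.13175246 0.06600414] [0.55309707 0.15024221 0.07395531]
```

```bash
cat >> h.py <<'E'
def Rdown(zyaw):
    z=np.array([np.cos(zyaw),np.sin(zyaw),0]);y=np.array([0,0,-1.]);x=np.cross(y,z)
    return np.c_[x,y,z]
def plan(o,pos,zyaw):
    """nearest of the two half-turn equivalents; prints shift, turn"""
    Rc=R.from_quat(o["ee_rot"]).as_matrix();best=[]
    for k in (0,np.pi):
        Rt=Rdown(zyaw+k)
        rv=R.from_matrix(Rc.T@Rt).as_rotvec()
        best.append((np.linalg.norm(rv),rv,k))
    t=Rc.T@(np.array(pos)-o["position"])
    for b in best: print("shift",np.round(t,4),"turn",np.round(b[1],4),"half" if b[2] else "")
    print("rows>=",np.linalg.norm(t)/.0417,[round(np.degrees(b[0])/7.16,1) for b in best])
E
python3 - <<'E'
from h import *
from workcell import *
o=get_obs(); print(R.from_quat(o["ee_rot"]).as_matrix().round(3))
plan(o,[.50,.12,.27],np.radians(103.5))
E
```

```text
[[-0.965 -0.     0.261]
 [-0.261  0.001 -0.965]
 [ 0.    -1.    -0.001]]
shift [-0.514  -0.0387 -0.6102] turn [ 1.0000e-04 -3.1134e+00 -1.6000e-03] 
shift [-0.514  -0.0387 -0.6102] turn [0.001  0.0282 0.0001] half
rows>= 19.155992020855717 [np.float64(24.9), np.float64(0.2)]
```

Request:
{"op": "send_rows", "data": {"motion": [[100,-0.514,-0.039,-0.61,0,0.028,0],[100,-0.514,-0.039,-0.61,0,0.028,0],[100,-0.514,-0.039,-0.61,0,0.028,0],[100,-0.514,-0.039,-0.61,0,0.028,0],[100,-0.514,-0.039,-0.61,0,0.028,0],[100,-0.514,-0.039,-0.61,0,0.028,0],[100,-0.514,-0.039,-0.61,0,0.028,0],[100,-0.514,-0.039,-0.61,0,0.028,0],[100,-0.514,-0.039,-0.61,0,0.028,0],[100,-0.514,-0.039,-0.61,0,0.028,0]]}}

```text
clock: 0.98
position: [0.3391, -0.2242, 0.2517]
ee_rot: [0.083, -0.702, 0.702, -0.083]
ft_force: [2.0, 0.0, 0.4]
grip_width: 0.998
```

Run:
```python
from h import *
from workcell import *
o=get_obs(); print(o["clock"],o["position"],o["joint_pos"])
plan(o,[.50,.12,.27],np.radians(103.5))
```

```text
0.9833 [ 0.33913672 -0.22422349  0.25172226] [ 0.93919037 -0.15474357 -0.41618342  1.93531179 -0.06333293  1.34818209
 -0.79378224]
shift [-0.2368 -0.0185 -0.2972] turn [-3.0000e-04  3.1416e+00 -9.0000e-04] 
shift [-0.2368 -0.0185 -0.2972] turn [-0.0006 -0.      0.0002] half
rows>= 9.122198793277423 [np.float64(25.1), np.float64(0.0)]
```

Request:
{"op": "send_rows", "data": {"motion": [[100,-0.237,-0.0185,-0.297,0,0,0],[100,-0.237,-0.0185,-0.297,0,0,0],[100,-0.237,-0.0185,-0.297,0,0,0],[100,-0.237,-0.0185,-0.297,0,0,0],[100,-0.237,-0.0185,-0.297,0,0,0],[100,-0.237,-0.0185,-0.297,0,0,0],[100,-0.237,-0.0185,-0.297,0,0,0],[100,-0.237,-0.0185,-0.297,0,0,0],[100,-0.237,-0.0185,-0.297,0,0,0],[100,-0.237,-0.0185,-0.297,0,0,0]]}}

```text
clock: 1.82
position: [0.5007, 0.1248, 0.2702]
ee_rot: [-0.085, 0.703, -0.7, 0.086]
ft_force: [-1.7, 0.4, -0.5]
grip_width: 1.0
```

Request:
{"op": "send_rows", "data": {"motion": [[100,0,0,0,0,0,0],[100,0,0,0,0,0,0],[100,0,0,0,0,0,0]]}}

```text
clock: 2.07
position: [0.4998, 0.1165, 0.2699]
ee_rot: [0.083, -0.702, 0.703, -0.082]
ft_force: [-0.1, -0.1, -0.1]
grip_width: 0.998
```

Run:
```python
from h import *
from workcell import *
o=get_obs(); print(o["clock"],o["position"],o["joint_pos"],o["joint_velocities"])
c=camera("wrist"); cv2.imwrite("pics/w1.png",c["pixels"][:,:,::-1]); pickle.dump((o,c),open("w1.pkl","wb"))
```

```text
2.0667 [0.49975583 0.11646006 0.26990664] [ 0.53054597  0.15435722 -0.92456939  1.65422333  0.12576473  1.39605212
 -1.74696315] [ 0.01146463 -0.0114822   0.00333617  0.00361762 -0.00062754 -0.00320867
 -0.00326212]
```

View pics/w1.png

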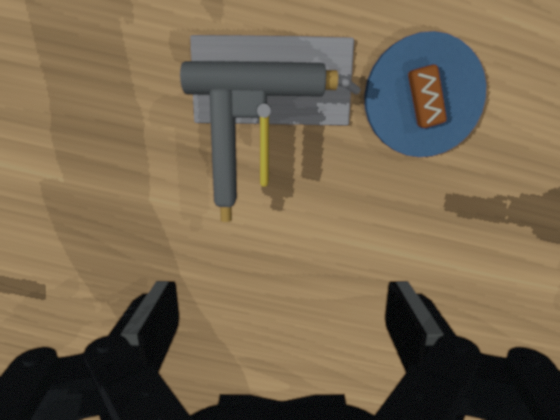

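The top view shows the barrel along row 78, the grip at column 224 (rows 90-205), the trigger at (264,150), the board at (427,95) and the biscuit at (430,97).

Run:
```python
from h import *
o,c=pickle.load(open("w1.pkl","rb"))
C=max(comps(mask(c,95,125,90,20)),key=lambda t:t[1][4]);print(C[1])
hull=cv2.convexHull(np.argwhere(C[0])[:,::-1].astype(np.int32)).reshape(-1,2)
P=onplane(c,hull,.015,o);print("board",cv2.fitEllipse(P[:,:2].astype(np.float32)))
S=np.array(cv2.fitEllipse(P[:,:2].astype(np.float32))[0])
# biscuit
m=mask(c,4,14,150,60); m[:,:380]=0; m[:,490:]=0
b=max(comps(m),key=lambda t:t[1][4]); hb=cv2.convexHull(np.argwhere(b[0])[:,::-1].astype(np.int32)).reshape(-1,2)
P=onplane(c,hb,.033,o);print("biscuit z33",cv2.minAreaRect((P[:,:2]*1000).astype(np.float32)))
A=cloud(c,np.ones((420,560),bool),o); q=(np.hypot(*(A[:,:2]-S).T)<.05)&(A[:,2]>.029)&(A[:,2]<.045)
print("biscuit cloud",cv2.minAreaRect((A[q,:2]*1000).astype(np.float32)),np.median(A[q,2]))
# yellow
ym=mask(c,24,34,120,60);ym[:100]=0;ym[200:]=0;ym[:,:240]=0;ym[:,290:]=0
v,u=np.nonzero(ym);Y=onplane(c,np.c_[u,v],.071,o)
rY=cv2.minAreaRect((Y[:,:2]*1000).astype(np.float32));print("yellow z71",rY,"depth z",np.median(cloud(c,ym,o)[:,2]))
l=cv2.fitLine(Y[:,:2].astype(np.float32),cv2.DIST_HUBER,0,.01,.01).ravel();print("yaw trig",np.degrees(np.arctan2(l[1],l[0])))
# dark grip & barrel by cloud
z=A[:,2];near=(A[:,0]>.42)&(A[:,0]<.75)&(A[:,1]>.04)&(A[:,1]<.33)
B=A[near&(z>.068)]; 
H=hsv(c); 
for yaw in (12,13,14,15):
    a=np.radians(yaw);Rs=np.array([[np.cos(a),np.sin(a)],[-np.sin(a),np.cos(a)]])
    L=(B[:,:2]-S)@Rs.T*1000; 
    g=(L[:,0]<-50)&(L[:,0]>-105)&(L[:,1]>185); br=(L[:,1]>90)&(L[:,1]<240)&(L[:,0]>-14)&(L[:,0]<40)
    gl=cv2.fitLine(L[g].astype(np.float32),2,0,.01,.01).ravel();bl=cv2.fitLine(L[br].astype(np.float32),2,0,.01,.01).ravel()
    print(yaw,"grip",L[g].min(0).round(1),L[g].max(0).round(1),np.degrees(np.arctan(gl[1]/gl[0])).round(2),"barrel",L[br].min(0).round(1),L[br].max(0).round(1),np.degrees(np.arctan(-bl[0]/bl[1])).round(2), "mean",L[br].mean(0).round(1))
    LY=(Y[:,:2]-S)@Rs.T*1000; print("   trig",LY.min(0).round(1),LY.max(0).round(1))
```

```text
[ 365   32  120  124 9595]
board ((0.6130847930908203, -0.013191333040595055), (0.12581324577331543, 0.1287381649017334), 10.812405586242676)
biscuit z33 ((611.4541625976562, -8.432048797607422), (57.199058532714844, 28.552194595336914), 30.630084991455078)
biscuit cloud ((612.3307495117188, -10.976036071777344), (60.09476852416992, 27.99593734741211), 30.068239212036133) 0.0322096592618101
yellow z71 ((523.5663452148438, 138.91969299316406), (62.931419372558594, 7.318550109863281), 12.479260444641113) depth z 0.06962262316200665
yaw trig 12.556961
12 grip [-105.  185.] [-50.1 225.6] -85.7 barrel [-14.  102.7] [ 24. 240.] 2.68 mean [  7.5 178.5]
   trig [-87.4 164. ] [-24.4 171.3]
13 grip [-105.  185.] [-50.  226.8] -81.88 barrel [-13.8 102.5] [ 26.7 240. ] 2.28 mean [  9.6 179. ]
   trig [-84.5 164.4] [-21.6 172.3]
14 grip [-103.2  185. ] [-50. 228.] -79.6 barrel [-14.  102.3] [ 30.3 240. ] 1.92 mean [ 11.7 179.4]
   trig [-81.5 164.8] [-18.6 173.7]
15 grip [-99.6 185. ] [-50.  229.2] -78.84 barrel [-13.9 102.1] [ 34.3 240. ] 1.6 mean [ 13.8 179.7]
   trig [-78.5 165.2] [-15.6 175. ]
```

Run:
```python
from h import *
o,c=pickle.load(open("w1.pkl","rb"))
H=hsv(c); 
for r in (140,158,175): 
    row=H[r,205:275]; print(r,row[:,2].tolist())
ym=mask(c,24,34,120,60);ym[:100]=0;ym[200:]=0;ym[:,:240]=0;ym[:,290:]=0
v,u=np.nonzero(ym); print(v.min(),v.max())
print(H[180:192,264].tolist())
P=lambda u,v,z:onplane(c,[[u,v]],z,o)[0]
```

```text
140 [130, 129, 130, 129, 128, 119, 102, 88, 90, 94, 97, 99, 99, 98, 97, 98, 96, 96, 93, 92, 91, 88, 87, 81, 75, 70, 64, 58, 51, 50, 83, 125, 144, 150, 150, 150, 149, 144, 138, 137, 136, 136, 135, 136, 136, 136, 139, 146, 150, 152, 151, 151, 151, 149, 151, 157, 164, 167, 167, 164, 156, 141, 122, 105, 100, 101, 100, 102, 101, 102]
158 [117, 119, 122, 124, 124, 121, 109, 94, 89, 92, 95, 97, 96, 98, 97, 96, 96, 95, 95, 94, 92, 91, 88, 83, 78, 73, 66, 61, 54, 49, 69, 107, 135, 149, 152, 153, 153, 155, 154, 155, 156, 156, 157, 157, 156, 156, 156, 156, 157, 156, 156, 156, 155, 153, 153, 160, 165, 167, 168, 164, 156, 141, 121, 106, 102, 105, 105, 105, 105, 106]
175 [149, 146, 142, 142, 141, 141, 134, 116, 95, 88, 91, 94, 94, 95, 93, 95, 94, 94, 94, 94, 94, 91, 90, 87, 83, 75, 69, 63, 57, 51, 55, 88, 124, 141, 145, 145, 145, 144, 144, 145, 144, 144, 145, 144, 144, 145, 143, 144, 144, 144, 145, 144, 144, 143, 147, 157, 164, 168, 167, 165, 156, 141, 119, 102, 95, 96, 96, 96, 96, 97]
118 185
[[26, 162, 165], [26, 163, 164], [26, 162, 164], [26, 163, 161], [25, 166, 157], [24, 162, 148], [23, 144, 131], [19, 121, 114], [18, 108, 109], [17, 109, 108], [17, 103, 109], [17, 106, 108]]
```

Run:
```python
from h import *
o,c=pickle.load(open("w1.pkl","rb"))
P=lambda u,v,z:onplane(c,[[u,v]],z,o)[0][:2]
yw=lambda a,b:np.degrees(np.arctan2(*(a-b)[::-1]))
print("grip yaw",yw(P(211,140,.06),P(212.4,175,.06)),yw(P(235,140,.06),P(236,175,.06)))
back=P(211.6,158,.06);front=P(267.5,158,.071);tip=P(264,186,.071); hinge=P(264,109,.071)
a=np.radians(13);ex=np.array([np.cos(a),np.sin(a)]);ey=np.array([-np.sin(a),np.cos(a)])
print("width",(back-front)@ey,"mid",(back+front)/2,"tip->hinge",(hinge-tip)@ex)
mid=(back+front)/2; sq=mid+ex*((tip+ex*.027-mid)@ex); print("squeeze",sq)
# station route
for yaw in (12,13,14):
    a=np.radians(yaw); print(yaw,np.array([.6115,-.0115])+np.array([[np.cos(a),-np.sin(a)],[np.sin(a),np.cos(a)]])@[-.061,.193])
# barrel edges
for u in (200,300):
    col=hsv(c)[50:105,u,2]; print(u,col.tolist())
```

```text
grip yaw 12.534829668398924 12.974111672643994
width 0.05484967152608568 mid [0.51194251 0.16093151] tip->hinge 0.07182542558685406
squeeze [0.51286843 0.16114528]
12 [0.51170604 0.16459987]
13 [0.50864787 0.16283141]
14 [0.50562103 0.16100984]
200 [128, 128, 129, 128, 127, 126, 126, 125, 125, 122, 109, 85, 72, 71, 74, 79, 81, 84, 87, 88, 89, 91, 92, 93, 94, 94, 92, 91, 91, 89, 87, 87, 85, 83, 81, 78, 77, 75, 71, 69, 64, 60, 54, 55, 72, 94, 109, 114, 116, 115, 115, 114, 113, 112, 112]
300 [120, 120, 121, 120, 120, 122, 122, 121, 120, 121, 117, 108, 85, 65, 66, 68, 73, 78, 81, 83, 85, 87, 88, 90, 91, 92, 91, 92, 92, 92, 90, 90, 88, 89, 87, 84, 84, 82, 79, 79, 74, 71, 66, 61, 54, 58, 71, 84, 89, 89, 90, 92, 93, 93, 91]
```

Run:
```python
from h import *
from workcell import *
o=get_obs(); plan(o,[.512,.1615,.036],np.radians(102.7))
```

```text
shift [-0.0224  0.234  -0.0414] turn [ 5.0000e-04 -3.1296e+00  1.9000e-03] 
shift [-0.0224  0.234  -0.0414] turn [-0.0012  0.0119  0.0003] half
rows>= 5.724102675447762 [np.float64(25.0), np.float64(0.1)]
```

Request:
{"op": "send_rows", "data": {"motion": [[100,-0.0224,0.04,-0.0414,0,0.012,0],[100,-0.0224,0.075,-0.0414,0,0.012,0],[100,-0.0224,0.11,-0.0414,0,0.012,0],[100,-0.0224,0.14,-0.0414,0,0.012,0],[100,-0.0224,0.165,-0.0414,0,0.012,0],[100,-0.0224,0.19,-0.0414,0,0.012,0],[100,-0.0224,0.21,-0.0414,0,0.012,0],[100,-0.0224,0.225,-0.0414,0,0.012,0],[100,-0.0224,0.234,-0.0414,0,0.012,0],[100,-0.0224,0.234,-0.0414,0,0.012,0]], "squeeze": 20}}

```text
clock: 2.95
position: [0.5113, 0.1617, 0.0347]
ee_rot: [0.079, -0.702, 0.703, -0.078]
ft_force: [-0.5, -0.6, -0.4]
grip_width: 0.999
```

Run:
```python
from h import *
from workcell import *
o=get_obs(); print(o["clock"],o["position"],o["ft_force"]); plan(o,[.512,.1615,.036],np.radians(102.7))
c=camera("wrist"); cv2.imwrite("pics/w2.png",c["pixels"][:,:,::-1])
```

```text
2.95 [0.51125645 0.16166199 0.03473816] [-0.45625492 -0.56318539 -0.38859142]
shift [-0.0007 -0.0013  0.0003] turn [ 3.8000e-03 -3.1411e+00  1.5000e-03] 
shift [-0.0007 -0.0013  0.0003] turn [-0.001   0.0005  0.0024] half
rows>= 0.03533684124831188 [np.float64(25.1), np.float64(0.0)]
```

View pics/w2.png

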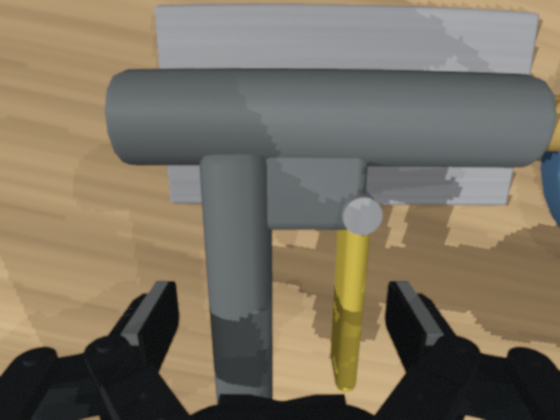

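The fingers (columns 170 and 400) straddle the grip (column 245) and the trigger (column 347). Now I'll squeeze.

Request:
{"op": "send_rows", "data": {"motion": [[0,0,0,0,0,0,0],[0,0,0,0,0,0,0],[0,0,0,0,0,0,0],[0,0,0,0,0,0,0],[0,0,0,0,0,0,0],[0,0,0,0,0,0,0]], "squeeze": 25}}

```text
clock: 3.5
position: [0.5123, 0.1664, 0.0383]
ee_rot: [-0.079, 0.704, -0.702, 0.08]
ft_force: [-6.0, 4.7, 15.0]
grip_width: 0.495
```

Request:
{"op": "send_rows", "data": {"motion": [[0,0,0,0,0,0,0],[0,0,0,0,0,0,0],[0,0,0,0,0,0,0],[0,0,0,0,0,0,0]]}}

```text
clock: 3.83
position: [0.5123, 0.1664, 0.0383]
ee_rot: [-0.079, 0.704, -0.702, 0.08]
ft_force: [-7.3, 6.2, 15.3]
grip_width: 0.495
```

Run:
```python
from h import *
from workcell import *
o=get_obs(); print(o["clock"],o["position"],o["ft_force"],o["grip_width"]*85)
c=camera("wrist"); cv2.imwrite("pics/w3.png",c["pixels"][:,:,::-1])
```

```text
3.8333 [0.51226147 0.16636099 0.03829143] [-7.28064999  6.17838718 15.32890252] 42.060847059233836
```

View pics/w3.png

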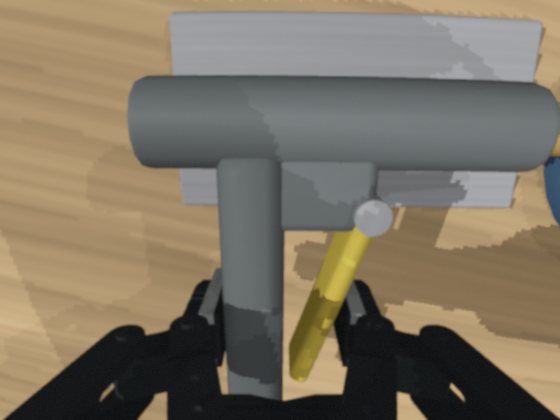

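Request:
{"op": "send_rows", "data": {"motion": [[0,0,0,0,0,0,0],[0,0,0,0,0,0,0],[0,0,0,0,0,0,0],[0,0,0,0,0,0,0]], "squeeze": 40}}

```text
clock: 4.22
position: [0.5123, 0.1665, 0.0384]
ee_rot: [-0.079, 0.704, -0.702, 0.08]
ft_force: [-8.3, 6.1, 16.3]
grip_width: 0.495
```

The width doesn't change with more force, so the trigger is hard on its stop. Releasing.

Request:
{"op": "send_rows", "data": {"motion": [[100,0,0,0,0,0,0],[100,0,0,0,0,0,0],[100,0,0,0,0,0,0],[100,0,0,0,0,0,0],[100,0,0,0,0,0,0],[100,0,0,0,0,0,0]], "squeeze": 20}}

```text
clock: 4.72
position: [0.5121, 0.1636, 0.0362]
ee_rot: [-0.079, 0.703, -0.703, 0.079]
ft_force: [-0.3, -0.6, -0.0]
grip_width: 1.0
```

Run:
```python
from h import *
from workcell import *
o=get_obs(); print(o["clock"],o["position"],o["ft_force"],o["grip_width"]*85)
c=camera("wrist"); cv2.imwrite("pics/w4.png",c["pixels"][:,:,::-1])
plan(o,[.50,.0,.27],np.radians(102.7))
```

```text
4.7167 [0.51208024 0.16358157 0.03619017] [-0.33642312 -0.59953231 -0.01002287] 84.98751074939213
shift [ 0.0481 -0.2338  0.1568] turn [-3.0000e-04 -3.1393e+00 -3.0000e-04] 
shift [ 0.0481 -0.2338  0.1568] turn [ 0.0002  0.0022 -0.0002] half
rows>= 6.849111357374882 [np.float64(25.1), np.float64(0.0)]
```

View pics/w4.png

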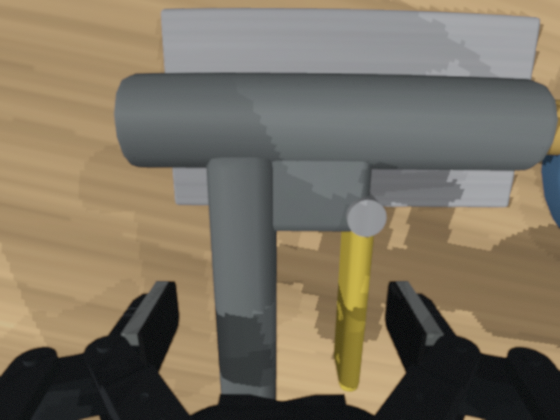

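The trigger is back at its rest angle (column 350). I'll rise and go over the tongs to view them.

Run:
```python
from h import *
from workcell import *
o=get_obs()
plan(o,[.54,-.30,.27],np.radians(98))
```

```text
shift [ 0.0757 -0.2339  0.4581] turn [-3.0000e-04 -3.0573e+00 -2.0000e-04] 
shift [ 0.0757 -0.2339  0.4581] turn [ 0.0001  0.0843 -0.0002] half
rows>= 12.467922357913222 [np.float64(24.5), np.float64(0.7)]
```

Request:
{"op": "send_rows", "data": {"motion": [[100,0,-0.04,0,0,0,0],[100,0,-0.08,0,0,0,0],[100,0,-0.12,0,0,0,0],[100,0.002,-0.155,0.015,0,0,0],[100,0.01,-0.18,0.045,0,0.02,0],[100,0.016,-0.19,0.085,0,0.04,0],[100,0.022,-0.2,0.125,0,0.05,0],[100,0.03,-0.21,0.165,0,0.06,0],[100,0.036,-0.22,0.205,0,0.07,0],[100,0.042,-0.23,0.243,0,0.08,0]]}}

```text
clock: 5.6
position: [0.5247, -0.0851, 0.2669]
ee_rot: [0.05, -0.705, 0.706, -0.051]
ft_force: [0.5, 0.3, -0.3]
grip_width: 1.0
```

Run:
```python
from h import *
from workcell import *
o=get_obs()
print(o["position"]);plan(o,[.54,-.30,.27],np.radians(98))
```

```text
[ 0.52469634 -0.0851192   0.26693474]
shift [ 0.0155 -0.0029  0.2149] turn [-7.0000e-04 -3.1383e+00  1.4000e-03] 
shift [ 0.0155 -0.0029  0.2149] turn [-0.0009  0.0033 -0.0005] half
rows>= 5.166591753676173 [np.float64(25.1), np.float64(0.0)]
```

Request:
{"op": "send_rows", "data": {"motion": [[100,0.003,0,0.04,0,0,0],[100,0.006,0,0.08,0,0,0],[100,0.009,0,0.12,0,0,0],[100,0.012,-0.002,0.155,0,0,0],[100,0.014,-0.003,0.185,0,0,0],[100,0.0155,-0.003,0.205,0,0,0],[100,0.0155,-0.003,0.215,0,0,0],[100,0.0155,-0.003,0.215,0,0,0],[100,0.0155,-0.003,0.215,0,0,0]]}}

```text
clock: 6.35
position: [0.5408, -0.2965, 0.269]
ee_rot: [-0.051, 0.706, -0.705, 0.051]
ft_force: [-0.5, 0.7, 0.7]
grip_width: 1.001
```

Run:
```python
from h import *
from workcell import *
o=get_obs(); print(o["clock"],o["position"],o["joint_pos"],np.abs(o["joint_velocities"]).max())
c=camera("wrist"); cv2.imwrite("pics/w5.png",c["pixels"][:,:,::-1]); pickle.dump((o,c),open("w5.pkl","wb"))
for m,s,ce in comps(mask(c,45,80,100,40)): 
    P=cloud(c,m,o);zt=np.percentile(P[:,2],90)
    h=cv2.convexHull(np.argwhere(m)[:,::-1].astype(np.int32)).reshape(-1,2)
    z=.034 if zt>.03 else .022
    print(s,ce.round(),zt.round(4),cv2.minAreaRect((onplane(c,h,z,o)[:,:2]*1000).astype(np.float32)))
```

```text
6.35 [ 0.54083224 -0.29651533  0.26898315] [ 0.93811641  0.37227471 -0.67339613  1.3977209   0.2294638   1.45106841
 -1.15499591] 0.021964962199764484
[324  91   7  25  77] [327. 104.] 0.0218 ((619.082275390625, -332.0503845214844), (24.443565368652344, 3.3919270038604736), 1.909439206123352)
[265 186   9  42 339] [269. 207.] 0.0337 ((503.17742919921875, -287.9848937988281), (46.57181167602539, 8.782530784606934), 7.922868728637695)
[305 188  13  42 389] [311. 209.] 0.0336 ((507.50018310546875, -333.2955017089844), (46.476036071777344, 11.446078300476074), 2.7413535118103027)
```

View pics/w5.png

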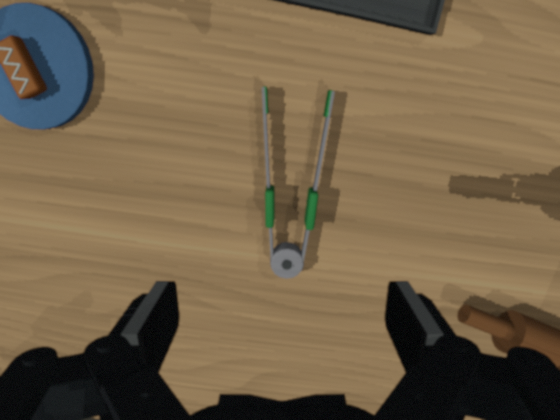

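The tail disc is at (287,262), the grips at (269,207) and (311,209), and the jaws near (266,100) and (328,103).

Run:
```python
from h import *
from workcell import *
o,c=pickle.load(open("w5.pkl","rb"))
P=lambda u,v,z:onplane(c,[[u,v]],z,o)[0][:2]
for m,s,ce in comps(mask(c,40,85,60,30),8): print(s,ce)
tail=P(287,262,.024)
g=(P(269.2,207,.034)+P(311,209,.034))/2
j=(P(266.3,100,.022)+P(327.5,104,.022))/2
print("tail",tail,"grip",g,"jaw",j,np.linalg.norm(j-tail),np.linalg.norm(g-tail))
yw=lambda a,b:np.degrees(np.arctan2(*(a-b)[::-1]))
print(yw(j,tail),yw(j,g),yw(g,tail))
dv=P(269.2,207,.034)-P(311,209,.034); print("y-dir yaw",np.degrees(np.arctan2(dv[1],dv[0]))-90,np.linalg.norm(dv))
dv=P(266.3,100,.022)-P(327.5,104,.022); print("jaw y yaw",np.degrees(np.arctan2(dv[1],dv[0]))-90,np.linalg.norm(dv))
```

```text
[265  87   3  26  61] [266.14754098  98.83606557]
[324  90   8  27 110] [327.32727273 103.34545455]
[265 186  10  42 376] [269.35106383 206.81382979]
[305 188  13  43 414] [310.79227053 208.99033816]
tail [ 0.43613651 -0.31806973] grip [ 0.505245   -0.31090339] jaw [ 0.61561929 -0.30133611] 0.18026114786643566 0.06947906031966045
5.326426791557765 4.954032116996378 5.920236902445758
y-dir yaw 5.493207712475694 0.045471109645629545
jaw y yaw 4.8201416442355765 0.0631887906864809
```

Run:
```python
from h import *
from workcell import *
o=get_obs(); plan(o,[.506,-.311,.005],np.radians(95.3))
```

```text
shift [0.037  0.2642 0.0102] turn [-7.000e-04 -3.088e+00 -1.200e-03] 
shift [0.037  0.2642 0.0102] turn [ 0.0008  0.0536 -0.0004] half
rows>= 6.403448831613193 [np.float64(24.7), np.float64(0.4)]
```

Request:
{"op": "send_rows", "data": {"motion": [[100,0.02,0.03,0.005,0,0.03,0],[100,0.037,0.065,0.0102,0,0.0536,0],[100,0.037,0.1,0.0102,0,0.0536,0],[100,0.037,0.135,0.0102,0,0.0536,0],[100,0.037,0.17,0.0102,0,0.0536,0],[100,0.037,0.2,0.0102,0,0.0536,0],[100,0.037,0.225,0.0102,0,0.0536,0],[100,0.037,0.245,0.0102,0,0.0536,0],[100,0.037,0.258,0.0102,0,0.0536,0],[100,0.037,0.264,0.0102,0,0.0536,0]]}}

```text
clock: 7.23
position: [0.5051, -0.3113, 0.0039]
ee_rot: [-0.033, 0.707, -0.706, 0.032]
ft_force: [0.1, -0.2, -0.2]
grip_width: 1.0
```

Request:
{"op": "send_rows", "data": {"motion": [[80,0,0,0,0,0,0],[72,0,0,0,0,0,0],[72,0,0,0,0,0,0]], "squeeze": 20}}

```text
clock: 7.48
position: [0.5063, -0.3134, 0.0067]
ee_rot: [0.031, -0.706, 0.707, -0.033]
ft_force: [0.7, 0.9, 0.0]
grip_width: 0.717
```

Run:
```python
from h import *
from workcell import *
o=get_obs(); print(o["clock"],o["position"],o["ft_force"],o["grip_width"]*85)
c=camera("wrist"); cv2.imwrite("pics/w6.png",c["pixels"][:,:,::-1])
plan(o,[.506,-.311,.005],np.radians(95.3))
```

```text
7.4833 [ 0.50634987 -0.31340242  0.0066745 ] [0.69037026 0.86834254 0.01171201] 60.97090072846188
shift [ 0.0001  0.0017 -0.0024] turn [ 2.8000e-03  3.1395e+00 -2.1000e-03] 
shift [ 0.0001  0.0017 -0.0024] turn [-0.0013 -0.0021 -0.0018] half
rows>= 0.07072498507859214 [np.float64(25.1), np.float64(0.0)]
```

View pics/w6.png

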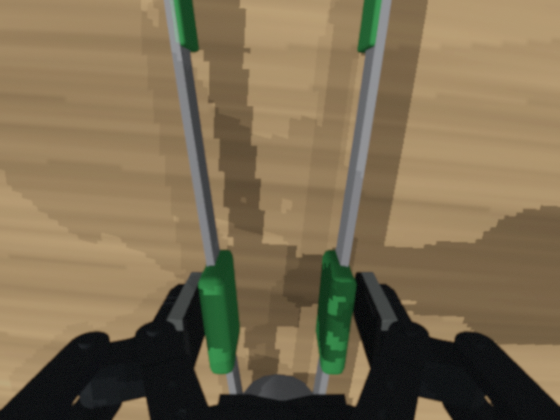

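Both grips sit evenly between the pads. I'll squeeze lightly and lift.

Request:
{"op": "send_rows", "data": {"motion": [[66,0,0,0,0,0,0],[63,0,0,0,0,0,0],[61,0,0,0,0,0,0],[61,0,0,0,0,0,0],[61,0,-0.01,0,0,0,0],[61,0,-0.025,0,0,0,0],[61,0,-0.045,0,0,0,0],[61,0,-0.07,0,0,0,0],[61,0,-0.09,0,0,0,0],[61,0,-0.1,0,0,0,0]]}}

```text
clock: 8.37
position: [0.5065, -0.3138, 0.1087]
ee_rot: [0.031, -0.706, 0.707, -0.033]
ft_force: [0.4, 0.1, -0.8]
grip_width: 0.609
```

Run:
```python
from h import *
from workcell import *
o=get_obs(); print(o["clock"],o["position"],o["ft_force"],o["grip_width"]*85)
c=camera("wrist"); cv2.imwrite("pics/w7.png",c["pixels"][:,:,::-1]); pickle.dump((o,c),open("w7.pkl","wb"))
c=camera("side"); cv2.imwrite("pics/s7.png",c["pixels"][:,:,::-1]); pickle.dump((o,c),open("s7.pkl","wb"))
```

```text
8.3667 [ 0.5064762  -0.3138      0.10872372] [ 0.35456333  0.06946608 -0.84085049] 51.804627999333995
```

View pics/w7.png

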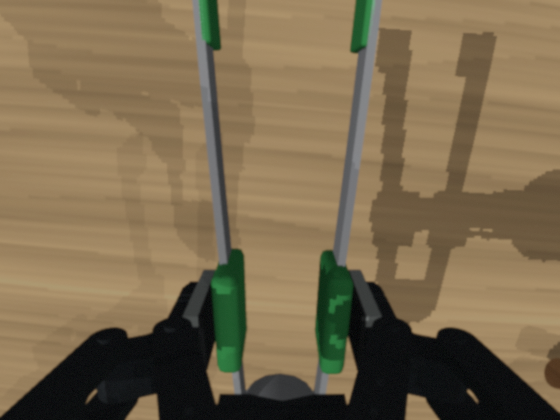

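View pics/s7.png

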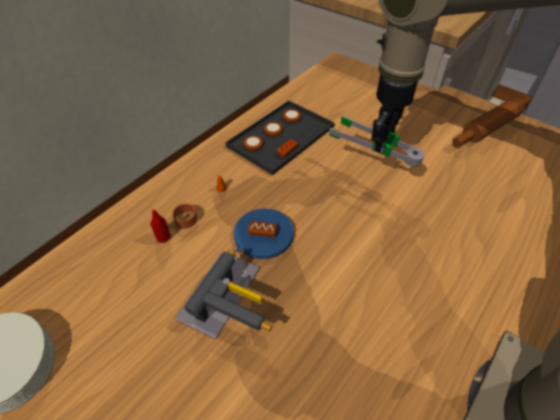

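The tongs are held up clear of the counter, symmetric in the gripper. Next I'll check their pose in the hand from depth.

Run:
```python
from h import *
o,c=pickle.load(open("w7.pkl","rb"))
Rt=R.from_quat(o["ee_rot"]).as_matrix()
for m,s,ce in comps(mask(c,40,85,60,30),8):
    P=cloud(c,m,o); L=(P-o["position"])@Rt*1000
    print(s,"z top",np.percentile(P[:,2],[50,90,97]).round(4),"tool",np.median(L,0).round(1),L.min(0).round(1),L.max(0).round(1))
# bottom of jaws / tail via the fixed cameras
o,c=pickle.load(open("s7.pkl","rb"))
for m,s,ce in comps(mask(c,45,80,100,40)):
    P=cloud(c,m); print("side",s,ce.round(),P.min(0).round(4),P.max(0).round(4),np.median(P,0).round(4))
A=cloud(c,np.ones((420,560),bool));q=(np.hypot(A[:,0]-.437,A[:,1]+.318)<.025)&(A[:,2]>.08)&(A[:,2]<.2)
print("tail",np.percentile(A[q],[2,50,98],axis=0).round(4))
```

```text
[199   0  21  50 822] z top [0.1218 0.1236 0.1241] tool [-103.4  -12.8  -23.6] [-113.5  -16.2  -26.6] [-96.6   5.  -22.7]
[351   0  23  52 836] z top [0.1192 0.1236 0.1241] tool [-103.4  -10.1   26.6] [-113.8  -15.5   25.6] [-95.6   6.3  29.2]
[ 210  249   36  124 3412] z top [0.1337 0.1348 0.1353] tool [ -2.3 -25.  -19.7] [-18.4 -27.4 -55.2] [114.  109.3 -15.9]
[ 315  251   39  123 3478] z top [0.1336 0.1349 0.1353] tool [ -1.5 -24.9  19.3] [-17.6 -27.5  15.3] [39.4  1.  27.6]
side [342 117   9   9  61] [346. 121.] [ 0.6046 -0.3335  0.1056] [ 0.6286 -0.328   0.1258] [ 0.6171 -0.3313  0.116 ]
side [383 132  17  24 214] [391. 143.] [ 0.4784 -0.3401  0.1062] [ 0.5088 -0.2858  0.1385] [ 0.4893 -0.3297  0.1262]
tail [[ 0.4142 -0.3364  0.1044]
 [ 0.4316 -0.3081  0.1245]
 [ 0.452  -0.2973  0.1283]]
```

Run:
```python
from h import *
from workcell import *
o,c=pickle.load(open("s7.pkl","rb"))
A=cloud(c,np.ones((420,560),bool));b=(np.hypot(A[:,0]-.61,A[:,1]+.005)<.05)&(A[:,2]>.028)&(A[:,2]<.04)
print(cv2.minAreaRect((A[b,:2]*1000).astype(np.float32)))
o=get_obs();print(o["position"]); plan(o,[.515,-.067,.105],np.radians(121))
```

```text
((610.3294677734375, -9.522453308105469), (59.711238861083984, 29.530019760131836), 29.14011573791504)
[ 0.50631269 -0.31392576  0.10738651]
shift [-0.0308  0.0018 -0.2452] turn [ 0.0027  2.6906 -0.0045] 
shift [-0.0308  0.0018 -0.2452] turn [-0.0033 -0.451  -0.002 ] half
rows>= 5.925420912815501 [np.float64(21.5), np.float64(3.6)]
```

Request:
{"op": "send_rows", "data": {"motion": [[61,-0.001,0,-0.01,0,-0.02,0],[61,-0.004,0,-0.03,0,-0.055,0],[61,-0.007,0,-0.057,0,-0.105,0],[61,-0.011,0,-0.087,0,-0.16,0],[61,-0.015,0,-0.117,0,-0.215,0],[61,-0.019,0,-0.147,0,-0.27,0],[61,-0.022,0,-0.177,0,-0.325,0],[61,-0.026,0,-0.205,0,-0.38,0],[61,-0.029,0,-0.228,0,-0.42,0],[61,-0.031,0,-0.242,0,-0.445,0]]}}

```text
clock: 9.3
position: [0.5131, -0.0644, 0.1041]
ee_rot: [-0.19, 0.682, -0.681, 0.189]
ft_force: [0.2, 0.5, -0.9]
grip_width: 0.612
```

Request:
{"op": "send_rows", "data": {"motion": [[61,0,0,-0.003,0,-0.006,0],[61,0,0,-0.003,0,-0.006,0],[61,0,0,-0.003,0,-0.006,0]]}}

```text
clock: 9.55
position: [0.5124, -0.0678, 0.1046]
ee_rot: [0.189, -0.681, 0.682, -0.188]
ft_force: [0.7, -0.3, -1.3]
grip_width: 0.609
```

```bash
cat > look.py <<'E'
import sys
from h import *
from workcell import *
n=sys.argv[1]
o=get_obs(); print(o["clock"],o["position"],o["ft_force"],o["grip_width"]*85)
c=camera("wrist"); cv2.imwrite(f"pics/w{n}.png",c["pixels"][:,:,::-1]); pickle.dump((o,c),open(f"w{n}.pkl","wb"))
c2=camera("side"); cv2.imwrite(f"pics/s{n}.png",c2["pixels"][:,:,::-1]); pickle.dump((o,c2),open(f"s{n}.pkl","wb"))
Rt=R.from_quat(o["ee_rot"]).as_matrix()
for m,s,ce in comps(mask(c,40,85,60,30),30):
    P=cloud(c,m,o); L=(P-o["position"])@Rt*1000
    print(s,"ztop",np.percentile(P[:,2],90).round(4),"tool",np.median(L,0).round(1),L.min(0).round(1),L.max(0).round(1))
plan(o,[.515,-.067,o["position"][2]],np.radians(121))
E
python3 look.py 8
```

```text
9.55 [ 0.51240562 -0.06783445  0.1046389 ] [ 0.6749714  -0.34569553 -1.27708412] 51.786294691188395
[199   0  22  50 836] ztop 0.1192 tool [-103.4  -12.7  -23.5] [-113.4  -16.5  -26.5] [-96.5   5.8 -22.7]
[350   0  26  53 961] ztop 0.1192 tool [-103.2  -11.8   26.8] [-113.9  -16.2   25.6] [-95.6   6.7  29.8]
[ 210  250   36  122 3391] ztop 0.1309 tool [ -2.3 -25.  -19.6] [-18.6 -27.6 -54.4] [111.7 106.3 -15.8]
[ 316  251   38  123 3509] ztop 0.1308 tool [ -1.6 -25.   19.5] [-17.8 -27.6  15.4] [39.6  0.2 27.9]
shift [-0.0027 -0.      0.0006] turn [-1.6000e-03  3.1405e+00  1.0000e-04] 
shift [-0.0027 -0.      0.0006] turn [ 0.0001 -0.0011  0.001 ] half
rows>= 0.06535441716821824 [np.float64(25.1), np.float64(0.0)]
```

View pics/w8.png

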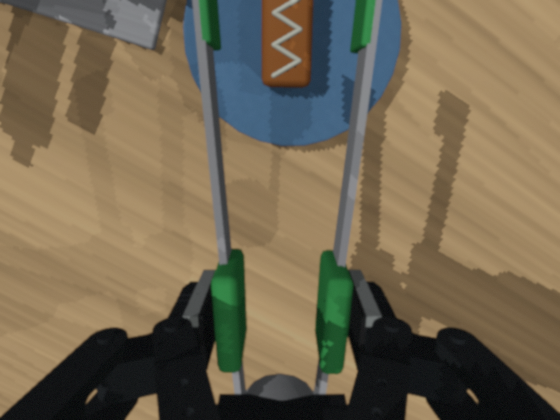

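View pics/s8.png

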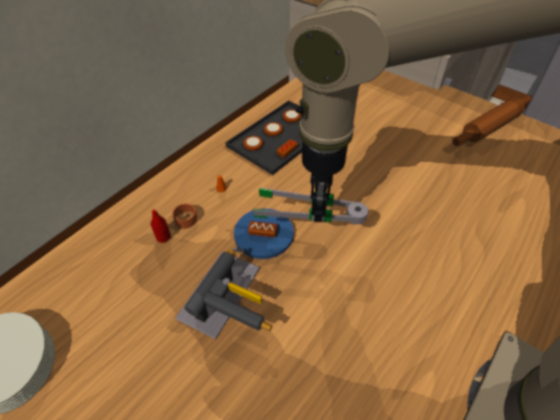

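The biscuit's near end (262-312, row 85) lies between the jaws and points along the tongs' axis. I'll measure it in the tool frame.

Run:
```python
from h import *
o,c=pickle.load(open("w8.pkl","rb")); Rt=R.from_quat(o["ee_rot"]).as_matrix()
m=mask(c,2,16,130,50);m[100:]=0;m[:,:240]=0;m[:,340:]=0
b=max(comps(m),key=lambda t:t[1][4])[0]
for r in (10,25,40,55,70,78):
    u=np.nonzero(b[r])[0]; P=onplane(c,[[u.min(),r],[u.max()+1,r]],.031,o); L=(P-o["position"])@Rt*1000; print(r,L[:,[0,2]].round(1).tolist(),"mid z",L[:,2].mean().round(2),"w",np.ptp(L[:,2]).round(1))
v=np.nonzero(b.any(1))[0].max(); P=onplane(c,[[287,v]],.031,o);print("near end x",((P-o["position"])@Rt*1000)[0].round(1),v)
# tong arms: midline
H=hsv(c)
for r in (10,30): print(H[r,190:225,0].tolist(),H[r,345:385,0].tolist())
```

```text
10 [[-124.3, -9.9], [-124.3, 16.4]] mid z 3.28 w 26.3
25 [[-116.8, -10.0], [-116.8, 16.0]] mid z 3.05 w 26.0
40 [[-109.1, -10.0], [-109.2, 16.2]] mid z 3.08 w 26.2
55 [[-101.4, -10.1], [-101.4, 16.4]] mid z 3.11 w 26.5
70 [[-93.5, -10.2], [-93.6, 16.0]] mid z 2.87 w 26.2
78 [[-89.3, -10.3], [-89.3, 16.1]] mid z 2.89 w 26.4
near end x [-85.   73.6   3.2] 86
[105, 105, 106, 107, 113, 108, 113, 105, 74, 68, 67, 67, 67, 67, 67, 67, 68, 67, 67, 68, 68, 68, 66, 66, 67, 68, 71, 82, 99, 104, 105, 104, 104, 105, 104] [105, 104, 105, 105, 105, 105, 105, 104, 101, 93, 77, 68, 67, 67, 67, 66, 67, 67, 68, 67, 67, 67, 67, 67, 67, 67, 67, 67, 67, 68, 74, 105, 120, 110, 107, 109, 106, 105, 104, 105]
[105, 105, 104, 105, 106, 109, 107, 113, 105, 90, 73, 69, 68, 67, 68, 67, 67, 67, 67, 67, 68, 68, 67, 65, 67, 67, 67, 66, 72, 89, 101, 104, 105, 105, 105] [104, 104, 104, 104, 105, 104, 100, 87, 73, 67, 67, 67, 67, 68, 68, 67, 67, 67, 67, 67, 67, 67, 67, 67, 67, 67, 67, 69, 80, 110, 110, 113, 109, 106, 105, 105, 105, 105, 105, 105]
```

Request:
{"op": "send_rows", "data": {"motion": [[61,-0.001,0.01,0.0005,0,0,0],[61,-0.0027,0.025,0.0014,0,0,0],[61,-0.0027,0.04,0.0014,0,0,0],[61,-0.0027,0.053,0.0014,0,0,0],[61,-0.0027,0.064,0.0014,0,0,0],[61,-0.0027,0.072,0.0014,0,0,0],[61,-0.0027,0.076,0.0014,0,0,0],[61,-0.0027,0.078,0.0014,0,0,0],[61,-0.0027,0.078,0.0014,0,0,0],[61,-0.0027,0.078,0.0014,0,0,0]]}}

```text
clock: 10.48
position: [0.5163, -0.0667, 0.0276]
ee_rot: [0.189, -0.681, 0.682, -0.189]
ft_force: [-0.3, -0.2, 0.2]
grip_width: 0.612
```

```bash
python3 look.py 9
```

```text
10.4833 [ 0.51633051 -0.06669285  0.02761182] [-0.32821099 -0.20616806  0.22241102] 52.021277635070774
[199   0  22  50 818] ztop 0.0423 tool [-103.3  -12.3  -23.5] [-113.6  -16.4  -26.5] [-96.4   5.9 -22.6]
[350   0  26  53 990] ztop 0.0423 tool [-103.2  -11.4   26.8] [-113.7  -16.5   25.7] [-95.6  14.6  30.1]
[ 210  249   36  123 3426] ztop 0.0538 tool [ -2.3 -25.  -19.6] [-18.4 -27.6 -37.3] [ 50.9  28.5 -15.7]
[ 315  251   39  123 3600] ztop 0.0538 tool [ -1.3 -24.9  19.4] [-17.7 -27.5  15.4] [40.6  1.5 28.1]
shift [ 0.0013 -0.     -0.0004] turn [-8.0000e-04 -3.1414e+00  1.0000e-03] 
shift [ 0.0013 -0.     -0.0004] turn [-0.0006  0.0002 -0.0005] half
rows>= 0.032745931697210004 [np.float64(25.1), np.float64(0.0)]
```

View pics/w9.png

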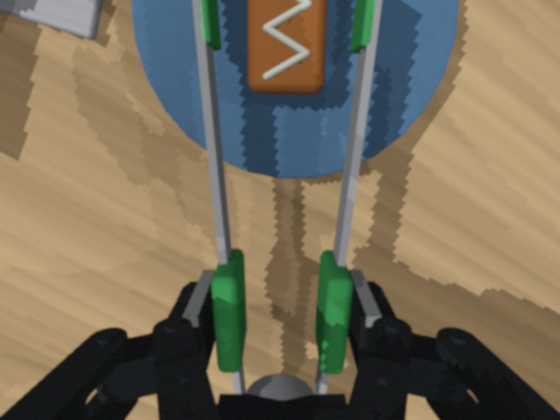

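View pics/s9.png

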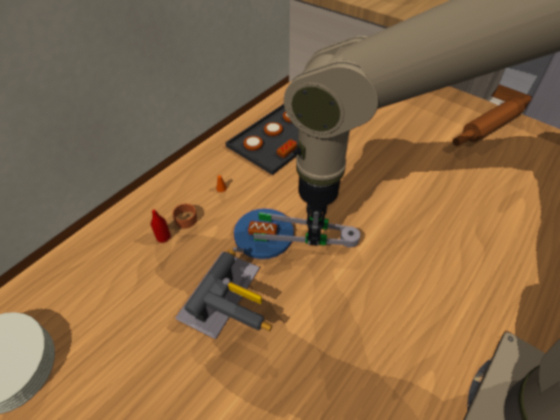

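The biscuit (columns 248-326) is centred between the jaws, which are about 5 mm above the board. Closing gently.

Request:
{"op": "send_rows", "data": {"motion": [[58,0,0,0,0,0,0],[55,0,0,0,0,0,0],[53,0,0,0,0,0,0],[51,0,0,0,0,0,0],[49,0,0,0,0,0,0],[47,0,0,0,0,0,0],[45,0,0,0,0,0,0],[45,0,0,0,0,0,0]], "squeeze": 20}}

```text
clock: 11.25
position: [0.516, -0.0667, 0.0272]
ee_rot: [0.189, -0.681, 0.681, -0.189]
ft_force: [0.6, -0.2, 0.1]
grip_width: 0.5
```

```bash
python3 look.py 10
```

```text
11.25 [ 0.51599262 -0.06671818  0.02720778] [ 0.55466175 -0.20544899  0.12134961] 42.48119128910621
[235   0  13  51 580] ztop 0.0409 tool [-102.9  -12.5  -12.9] [-111.9  -15.1  -15.1] [-96.1   4.4 -11.8]
[326   0  16  53 676] ztop 0.0407 tool [-102.9  -12.1   17. ] [-112.2  -15.1   15.8] [-95.4   4.8  19.4]
[ 224  248   32  122 3025] ztop 0.0519 tool [ -2.8 -23.6 -15.7] [-18.2 -30.2 -22.1] [ 25.9   1.6 -10.5]
[ 308  250   33  122 3217] ztop 0.0518 tool [ -1.8 -23.4  15.9] [-17.4 -26.5  11.5] [69.8 27.6 30.6]
shift [ 0.001  -0.     -0.0003] turn [-1.0000e-04 -3.1415e+00  3.0000e-04] 
shift [ 0.001  -0.     -0.0003] turn [-0.0002  0.0001 -0.0001] half
rows>= 0.02474476981829623 [np.float64(25.1), np.float64(0.0)]
```

View pics/w10.png

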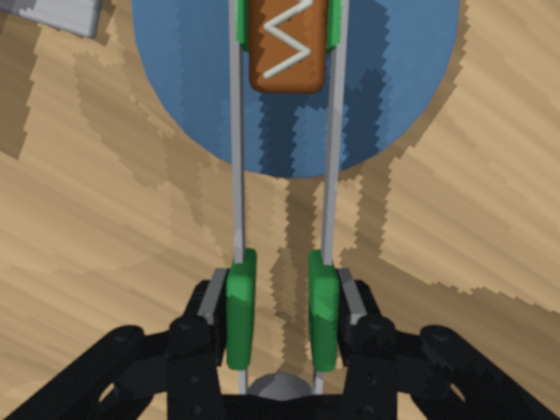

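View pics/s10.png

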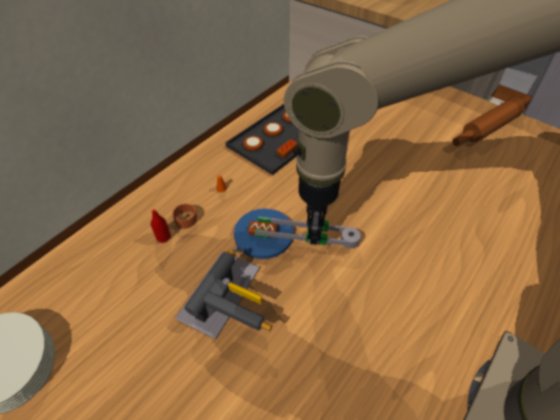

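The jaws are closed on both long sides and the gripper has stalled at 50 % (42.5 mm). I'll firm up and lift 10 cm.

Request:
{"op": "send_rows", "data": {"motion": [[40,0,0,0,0,0,0],[40,0,0,0,0,0,0],[40,0,-0.004,0,0,0,0],[40,0,-0.012,0,0,0,0],[40,0,-0.024,0,0,0,0],[40,0,-0.04,0,0,0,0],[40,0,-0.058,0,0,0,0],[40,0,-0.076,0,0,0,0],[40,0,-0.091,0,0,0,0],[40,0,-0.1,0,0,0,0]], "squeeze": 28}}

```text
clock: 12.18
position: [0.5168, -0.0665, 0.13]
ee_rot: [0.188, -0.681, 0.682, -0.19]
ft_force: [0.6, -0.2, -1.0]
grip_width: 0.502
```

Request:
{"op": "send_rows", "data": {"motion": [[40,0,0,0,0,0,0],[40,0,0,0,0,0,0],[40,0,0,0,0,0,0],[40,0,0,0,0,0,0]]}}

```text
clock: 12.52
position: [0.5153, -0.0666, 0.1262]
ee_rot: [-0.19, 0.682, -0.681, 0.189]
ft_force: [-0.1, -0.9, -1.6]
grip_width: 0.497
```

```bash
python3 look.py 11
python3 - <<'E'
from h import *
from workcell import *
c=camera("scene"); cv2.imwrite("pics/c11.png",c["pixels"][:,:,::-1]); pickle.dump(c,open("c11.pkl","wb"))
E
```

```text
12.5167 [ 0.51531581 -0.06663877  0.1262358 ] [-0.06898828 -0.93270954 -1.59173711] 42.219958954427234
[238   0  11  51 452] ztop 0.1388 tool [-103.   -11.3  -12.6] [-112.2  -14.1  -14.2] [-96.1   4.5 -11.8]
[326   0  16  53 690] ztop 0.1387 tool [-103.   -11.3   17. ] [-112.7  -14.    16. ] [-95.3   3.7  19.6]
[ 225  248   31  122 2979] ztop 0.1508 tool [ -2.9 -23.5 -15.6] [-18.1 -29.9 -22.3] [ 39.9   1.9 -10.5]
[ 309  250   32  122 3113] ztop 0.1507 tool [ -1.9 -23.4  15.9] [-17.4 -27.5  11.5] [40.8  2.4 22.8]
shift [0.0005 0.     0.0001] turn [ 1.7000e-03 -3.1413e+00 -1.6000e-03] 
shift [0.0005 0.     0.0001] turn [0.001  0.0003 0.0011] half
rows>= 0.011506377277240848 [np.float64(25.1), np.float64(0.0)]
```

View pics/w11.png

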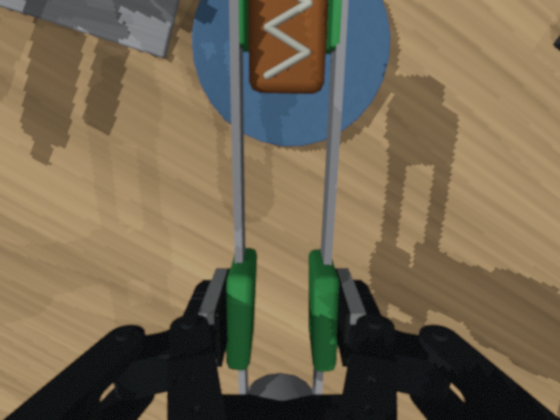

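View pics/s11.png

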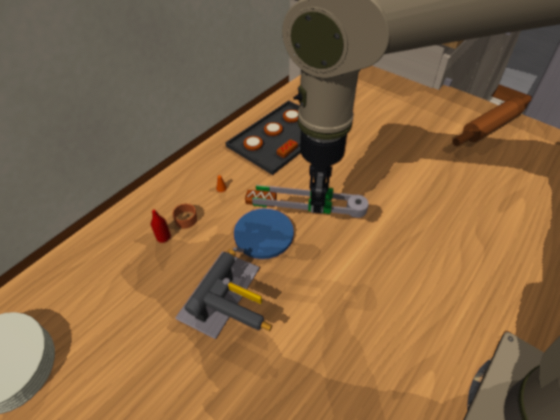

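View pics/c11.png

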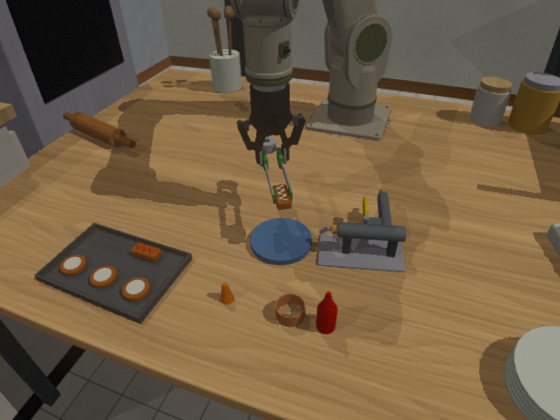

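The biscuit is lifted in the tongs. The board is empty and the other objects look unmoved. Last, I'll check the biscuit's height and level.

Run:
```python
from h import *
from workcell import *
d0=pickle.load(open("d0.pkl","rb"))[1]
o=get_obs(); print(o["clock"],o["ft_force"],o["position"])
for nm,c in (("side",camera("side")),("scene",camera("scene"))):
    A=cloud(c,np.ones((420,560),bool)); e=np.array([np.cos(np.radians(30.3)),np.sin(np.radians(30.3))]);f=np.array([-e[1],e[0]])
    L=A[:,:2]-[.612,-.0105]; s=L@e;t=L@f
    q=(np.abs(s)<.027)&(np.abs(t)<.011)&(A[:,2]>.1)&(A[:,2]<.16)
    X=np.c_[s[q],t[q],np.ones(q.sum())];k=np.median(A[q,2]);g=np.abs(A[q,2]-k)<.012
    p=np.linalg.lstsq(X[g],A[q,2][g],rcond=None)[0];print(nm,g.sum(),"top z",p[2].round(4),"tilt deg along/across",np.degrees(p[:2]).round(1), s[(np.abs(t)<.011)&(A[:,2]>.115)&(A[:,2]<.15)&(np.abs(s)<.05)].min(), s[(np.abs(t)<.011)&(A[:,2]>.115)&(A[:,2]<.15)&(np.abs(s)<.05)].max())
    a=c["pixels"].astype(int);b=d0[nm]["pixels"].astype(int)
    for w,(r0,r1,c0,c1) in dict(scene={"tray":(225,315,35,195),"tip":(275,310,212,240),"cut+tube":(285,340,268,345)},side={"tip":(170,195,210,232),"cut+tube":(200,246,145,202)})[nm].items(): print(w,(np.abs(a-b)[r0:r1,c0:c1].max(2)>60).sum())
w=pickle.load(open("w11.pkl","rb"));c=w[1];m=mask(c,2,16,130,50);m[85:]=0;m[:,:250]=0;m[:,322:]=0
P=cloud(c,m,w[0]);s=(P[:,:2]-[.612,-.0105])@e;print("wrist top",np.median(P[:,2]),np.degrees(np.polyfit(s,P[:,2],1)[0]))
```

```text
12.6667 [ 0.03429055  0.14080674 -1.21416939] [ 0.51558879 -0.06657427  0.12653595]
side 206 top z 0.131 tilt deg along/across [-0.4  2.1] -0.031498596586575146 0.02911847326518541
tip 0
cut+tube 0
scene 206 top z 0.1315 tilt deg along/across [-0.6  1. ] -0.02923218596885726 0.03128176523683378
tray 0
tip 0
cut+tube 0
wrist top 0.13026598492141434 -0.29545283414310786
```

```bash
python3 -c "
from workcell import *
print(hand_in())"
```

```text
the job is handed in; nothing more can be done
None
```

The job is handed in, with the biscuit held up in the tongs about 10 cm above the board at about 12.7 s on the clock (limit 51 s).

- **Air gun:** I squeezed the trigger until the gripper stalled at about 42 mm. It did not move further at 40 N, so I take it as fully home, although the task said about 40 mm. After release, the wrist picture showed it back at its rest angle.
- **Biscuit:** I took the tongs by their grips and closed the jaws on the biscuit's long sides at about its middle. I then lifted it straight up 10 cm. The gripper did not touch the biscuit.
- **Last checks:**
  - **Height:** the biscuit's top is at about 0.131 m, so its underside is about 98 mm above the board.
  - **Level:** it tilts less than 1° along its length and 1–2° across, with the two fixed cameras disagreeing by about 1° (at the noise of the depth readings).
  - **Other objects:** the piping tip, cutter and icing tube showed no change from the first pictures in both fixed views. The tray with its biscuit was compared only in the scene view, also with no change.
  - **Wrist force:** it read about 1.2–1.6 N while holding, roughly the weight of the tongs plus the biscuit.

No check failed.

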